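# Stroke the turn buttons of a print frame open

### The job

The back board of the picture frame lying face down is held by a row of four brass turn buttons. Starting at the red corner, run your fingertips lightly along the row and push one button after another fully off the board, until it lies along its rail. Do not pick anything up: the frame stays lying where it is, the pebble and the clip stay lying on its back and the other things on the table are left alone.

Things in the scene. Friction and masses are not known exactly. Their poses are not given: they have to be found in the camera images.
- print_frame: picture frame lying face down, loose, 1 kg, 150 mm (x) by 220 mm (y); origin: centre of the underside, z up. Wooden rails 26 mm wide, 22 mm high (dark lip on the +x rail no higher); cardboard back board between, top at 18 mm. The -x rail carries a row of four brass turn buttons along y; the corner at -x, -y beside button 1 has a red shoe 23 mm high. Pebble and clip lie on the board's +x half.
- button_1 (a joint): turn button 1, counted from the red corner: brass bar 8 mm wide at 22.5-29.5 mm height, reaching 34 mm from its pivot (8 mm tail behind). Turns about the vertical, friction 0.2 N at its end; stays put. 0 rad: points along frame +x, square over the board; grows toward frame +y, away from the red corner; stops at -0.35 and 1.55 (along the rail). Clear of the board from 1.3.
- pivot_1 (a point): pivot of turn button 1, on the rail's top, 22 mm above the table, 13 mm from the board's edge (frame x -62 mm, y -69 mm); round boss of 6 mm radius, screw head up to 31.5 mm
- button_2 (a joint): turn button 2, counted from the red corner: brass bar 8 mm wide at 22.5-29.5 mm height, reaching 34 mm from its pivot (8 mm tail behind). Turns about the vertical, friction 0.2 N at its end; stays put. 0 rad: points along frame +x, square over the board; grows toward frame +y, away from the red corner; stops at -0.35 and 1.55 (along the rail). Clear of the board from 1.3.
- pivot_2 (a point): pivot of turn button 2, on the rail's top, 22 mm above the table, 13 mm from the board's edge (frame x -62 mm, y -23 mm); round boss of 6 mm radius, screw head up to 31.5 mm
- button_3 (a joint): turn button 3, counted from the red corner: brass bar 8 mm wide at 22.5-29.5 mm height, reaching 34 mm from its pivot (8 mm tail behind). Turns about the vertical, friction 0.2 N at its end; stays put. 0 rad: points along frame +x, square over the board; grows toward frame +y, away from the red corner; stops at -0.35 and 1.55 (along the rail). Clear of the board from 1.3.
- pivot_3 (a point): pivot of turn button 3, on the rail's top, 22 mm above the table, 13 mm from the board's edge (frame x -62 mm, y 23 mm); round boss of 6 mm radius, screw head up to 31.5 mm
- button_4 (a joint): turn button 4, counted from the red corner: brass bar 8 mm wide at 22.5-29.5 mm height, reaching 34 mm from its pivot (8 mm tail behind). Turns about the vertical, friction 0.2 N at its end; stays put. 0 rad: points along frame +x, square over the board; grows toward frame +y, away from the red corner; stops at -0.35 and 1.55 (along the rail). Clear of the board from 1.3.
- pivot_4 (a point): pivot of turn button 4, on the rail's top, 22 mm above the table, 13 mm from the board's edge (frame x -62 mm, y 69 mm); round boss of 6 mm radius, screw head up to 31.5 mm
- pebble: dark pebble 40x42x19 mm lying on the frame's back board; origin: underside centre
- clip: black metal bulldog clip 58x32x12 mm lying on the back board; origin: underside centre
- cork_block: cork block 60x95x38 mm, loose, left of the frame; origin: underside centre
- tongs: wooden tongs with red tips 18x214x25 mm, loose, right of the frame; origin: underside near the middle, long axis y
- dropper: brown bottle with a black cap, 33 mm across, 75 mm tall, loose, upright behind the frame to the right; origin: underside centre
Not all that is in view belongs to the job. What is shaped like the pebble but white is not meant.

How it is judged:
On the way, in this order (a step that is already met when the one before it is completed fails the run):
1. turn button 1 is pushed off the board, the ones after it still being on it (value of joint button_1 above 1.25 rad), for 0.05 s.
2. turn button 2 is pushed off the board, the ones after it still being on it (value of joint button_2 above 1.25 rad), for 0.05 s.
3. turn button 3 is pushed off the board, the ones after it still being on it (value of joint button_3 above 1.25 rad), for 0.05 s.
4. turn button 4 is pushed off the board, the ones after it still being on it (value of joint button_4 above 1.25 rad), for 0.05 s.
At the end, for the whole second after the job is handed in: all four turn buttons stand at more than 1.25 rad, that is off the board along their rail; the frame lies flat and at rest on the table, with the pebble and the clip still on its back board (value of joint each of button_1, button_2, button_3, button_4 above 1.25 rad and height (world z) of print_frame below 0.006 m and angle between print_frame's own z axis and vertical below 0.04 rad and linear speed of print_frame below 0.01 m/s and z of each of pebble, clip in the frame of print_frame above 0.012 m); the robot touches nothing.
It fails at once if the frame is shoved more than 25 mm (at its origin or at either end of the row) (distance of any of print_frame, pivot_1, pivot_4 from where it was at the start of the episode above 0.025 m).
It fails at once if the frame is lifted more than 10 mm or tipped (height (world z) of print_frame above 0.01 m or angle between print_frame's own z axis and vertical above 0.08 rad).
It fails at once if the fingers press on the frame or its buttons with more than 20 N (contact force between the fingers and print_frame above 20 N).
It fails at once if the pebble, the clip or another loose thing is picked up or pushed more than 30 mm (distance of any of pebble, clip, cork_block, tongs, dropper from where it was at the start of the episode above 0.03 m).
It fails at once if the brown bottle is knocked over (angle between dropper's own z axis and vertical above 0.5 rad).
It also fails if it takes over 40 s, if anything falls off the work surface, if the arm or the gripper's body presses on something with over 40 N, if the wrist force passes 120 N, or if a joint passes its speed limit or range.

### The arm

A 6-joint arm with a two-finger parallel gripper is mounted at the origin on a cart in front of the work surface, level with it; the furniture and walls round the work are solid. World frame = base frame: x ahead of the robot, y to its left, z up, the work surface at z = 0. Lengths are in m, angles in rad, forces in N, time in s.
With the tool pointing down it reaches from about 0.3 to 0.775 m from the base axis. Payload 14.6 kg.
Tool frame: the origin (TCP) lies on the centre line of the jaws, within the pads' length; the fingertips stand ctrl.tcp_to_tips ahead of it and the grasp point (between the pads) lies 2 mm behind it (ctrl.tcp_to_tips is the distance from the TCP to the fingertips, in m); z points along the fingers, y is the line along which they close (so a half turn about z gives the same grasp; the last joint's range is limited). The gripper opens to 94 mm and grips with 3 to 60 N. Pads are 16 mm wide; open, the fingers measure 119 mm over their backs; the gripper's body (75 mm by 177 mm) begins 78 mm behind the grasp point.
Start: joints at [-1.308, 0.3, 1.521, -0, 1.321, -0.067], TCP at [0.178, -0.52, 0.222] pointing down, gripper open.
Joint ranges: [-3.03, 3.03], [-0.79, 2.21], [0.23, 2.52], [-1.04, 4.18], [0, 3.07], [-2.55, 2.55]. Speed limits (rad/s): [2.22, 2.22, 2.57, 3.14, 3.14, 3.14].

### API

Orientations are given as [roll, pitch, yaw] about the fixed x, y, z axes, in that order (R = Rz(yaw) Ry(pitch) Rx(roll)).
In Python, from station import telemetry, viewer, hand_in, ctrl gives the robot as it stands.
- The arm moves only by the tool step_arm, never from a script. Its argument "plan" is a list of rows, each an object of numbers: "dx", "dy", "dz": the shift along the tool's x, y, z scaled (see below); "rx", "ry", "rz": the turn, a rotation vector about the tool's x, y, z scaled (see below); "claw": the closure, from 0 (fully open) to 1 (shut). In form: [{"dx": .., "dy": .., "dz": .., "rx": .., "ry": .., "rz": .., "claw": ..}, ...]. A call has 1 to 10 rows; each row shifts and turns the commanded pose from where the row before left it, along the tool's axes as they then stand; what a row does not reach is not made up. The controller multiplies each number of a shift by 0.1 m and each number of a turn by 90 degrees. A row lasts 1/10 s, in which the tool goes at most 50 mm and 8.59 degrees, less where a joint would pass 70% of its speed; a pose out of reach is approached as far as the arm can. A call with a number of a shift or a turn outside -1 to 1 is refused whole. A call with a gripper value outside its range is refused whole. The fingers move at their own pace and stop on an object; "grip_force" is the grip in N (left out, the last holds). Time passes only in rows, so rows that do not move let the fingers close. It gives the time, the measured TCP pose, the force, the opening and the grip force at its end, in the units of the state.
- telemetry.get_obs(): the state, without advancing time (a new reading comes with each control period).
- viewer.camera(name): name is "scene" or "top"; returns a dict with "img" (384x512x3 uint8, red, green, blue), "z_map" (384x512 float32, m along the optical axis (not along the pixel's ray), 0 where there is no reading), "fx", "fy", "cx", "cy" (pixels), "R" (3x3) and "t" (3): a world point X has camera coordinates R X + t. Camera axes: x right, y down, z forward; pixel columns grow to the right and rows downward; lengths in m; the calibration is good to about 2 mm. A picture is of the moment at which its call begins.
- hand_in(): hands the job in; it is judged then, once.
Trained networks look in a picture, given as the dict that the camera call returned (one of the last four; its "shot" number tells which), for a name from the list of things; names that differ only in an ending like _2 or _b are one class to them, and where a whole thing is asked for, a point or a joint stands for the part that bears it (a point fixed in the world has none). Each returns a list of dicts, best first, with "score" (0 to 1); they miss things now and then, are a little off and sometimes report something else, mostly with a low value. They report only what shows in the picture. A call takes as long as a camera call. They do not tell look-alikes from the thing itself.
- viewer.recognise(target, picture): "rect" ([left, top, right, bottom] in pixels, round what is visible of it).
The state is a dict: "time_s": time; "qpos": joint angles; "joint_vel": joint speeds; "tau": joint torques, N m; "ee_pos": TCP position; "eef_rot": TCP orientation; "force": force on the tool from outside, world axes, zero at the start; "moment": the same for the moment, N m; "grip_width": finger opening in m; "grip_force": force on a finger pad.
Only numpy, scipy, OpenCV 4.12 (cv2) and the standard library are available. Lean on these libraries where they do the work, as an engineer would, in place of code of your own. Each camera call takes 0.05 s, during which the arm holds its last target. There are 200 camera calls.

## Working session

There is one attempt and no reset: what is moved stays moved. The work goes in short steps, Python scripts to look and compute and a tool call to move; the robot and the scene stay as the last step left them, time stands still between calls to the robot, and variables do not carry over. Pictures are saved under pics/ and viewed, at most 10 in all, crops included, and the job is handed in when it is done.

Besides the shell and the picture viewer there is one more tool, called after "Call:" as name(argument=value, ...), one argument or row to a line, values as JSON. step_arm: Moves the arm, as the interface text tells. Shifts and turns lie within -1 to 1; 1 stands for 0.1 m of shift or 90 degrees of turn. Its arguments: {"type":"object","properties":{"plan":{"type":"array"},"grip_force":{"type":"number"}},"required":["plan"]}

```bash
mkdir -p pics; python3 - <<'E'
from station import telemetry, viewer, ctrl
import cv2,numpy as np
print(ctrl.tcp_to_tips, telemetry.get_obs())
for n in ("top","scene"):
    p=viewer.camera(n); cv2.imwrite(f"pics/{n}0.png",p["img"][:,:,::-1])
    np.savez(f"{n}0.npz",**{k:p[k] for k in("img","z_map","fx","fy","cx","cy","R","t")})
    for k in("print_frame","button_1","pivot_1","pebble","clip"):
        print(n,k,[(np.round(d["rect"]),round(d["score"],2)) for d in viewer.recognise(k,p)][:6])
E
```

```text
0.017 {'time_s': 0.0, 'qpos': array([-1.30760576e+00,  3.00498694e-01,  1.52159789e+00, -4.43050390e-06,
        1.32066978e+00, -6.66404866e-02]), 'joint_vel': array([ 0.00079793, -0.00072329,  0.00069966,  0.0001345 ,  0.0014887 ,
        0.00031292]), 'tau': array([ 7.35104804e-04, -5.31811559e+01, -3.52730942e+01,  7.08737341e-02,
        2.43776949e-02, -7.97226971e-05]), 'ee_pos': array([ 0.1780476 , -0.52012705,  0.22186407]), 'eef_rot': array([-3.14042127e+00, -7.38765044e-05,  3.29832112e-01]), 'force': array([-0.07765036,  0.19711578, -0.64599618]), 'moment': array([-0.05995997, -0.0618073 ,  0.00079029]), 'grip_force': 0.0, 'grip_width': 0.0937656292443178}
top print_frame [(array([181., 132., 282., 227.]), 0.89), (array([248., 181., 258., 194.]), 0.44)]
top button_1 [(array([248., 183., 256., 194.]), 0.51), (array([264., 184., 267., 184.]), 0.48), (array([228., 192., 240., 203.]), 0.39)]
top pivot_1 [(array([182., 135., 279., 225.]), 0.85)]
top pebble [(array([212., 172., 223., 183.]), 0.67), (array([179., 236., 197., 251.]), 0.67), (array([227., 258., 244., 274.]), 0.55)]
top clip []
scene print_frame [(array([201., 166., 270., 224.]), 0.59)]
scene button_1 [(array([234., 204., 244., 209.]), 0.63)]
scene pivot_1 [(array([197., 168., 268., 223.]), 0.83)]
scene pebble [(array([270., 230., 283., 241.]), 0.69)]
scene clip [(array([229., 179., 240., 187.]), 0.58)]
```

```bash
python3 - <<'E'
import cv2,numpy as np
a=cv2.imread("pics/top0.png")
cv2.imwrite("pics/top_full.png",cv2.resize(a,(800,600),interpolation=cv2.INTER_CUBIC))
cv2.imwrite("pics/top_crop.png",cv2.resize(a[120:240,165:305],None,fx=5,fy=5,interpolation=cv2.INTER_CUBIC))
E
```

```text
(no output)
```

View pics/top_full.png

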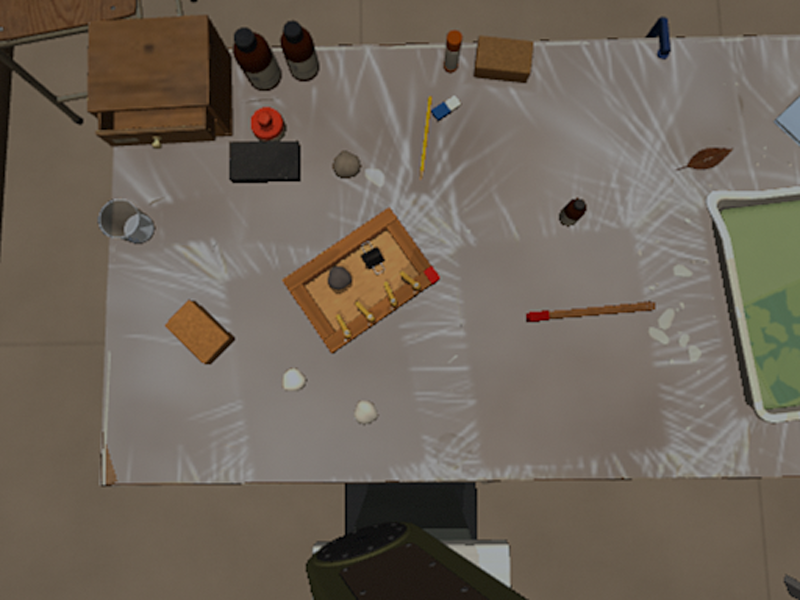

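View pics/top_crop.png

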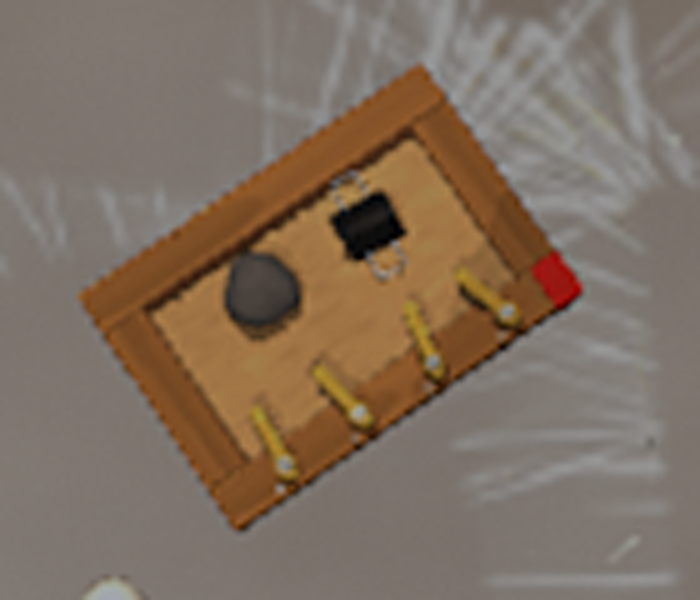

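The top view shows the frame with the red shoe at full-view (431,275). The four brass buttons run down-left from it, with crop pivots at about (508,313), (433,363), (358,412) and (286,465). The dark pebble is at crop (262,292) and the clip at (367,225). 

Possible mix-ups are the white pebbles at full-view (293,379) and (365,412) and the grey stone at (346,163), all off the frame, so I leave them alone. The row on the rail next to the red shoe is unambiguous.

```bash
cat > h.py <<'E'
import numpy as np
def back(p,u,v,z):
    R=np.array(p["R"]);t=np.array(p["t"])
    d=R.T@np.array([(u-p["cx"])/p["fx"],(v-p["cy"])/p["fy"],1]); c=-R.T@t
    return c+d*(z-c[2])/d[2]
E
python3 - <<'E'
import numpy as np
from h import *
from scipy.optimize import least_squares
p=np.load("top0.npz")
px=lambda c:(165+c[0]/5-.4,120+c[1]/5-.4)
cr=[(425,65),(80,297),(238,530),(582,290)]; loc=[(75,-110),(75,110),(-75,110),(-75,-110)]
pv=[(508,313),(433,363),(358,412),(286,465)]; tips=[(462,272),(411,306),(318,368),(259,410)]
W=[back(p,*px(c),.022)[:2] for c in cr]+[back(p,*px(c),.0315)[:2] for c in pv]
L=np.array(loc+[(-62,-69),(-62,-23),(-62,23),(-62,69)])/1000
R=lambda a:np.array([[np.cos(a),-np.sin(a)],[np.sin(a),np.cos(a)]])
f=lambda q:((R(q[2])@L.T).T+q[:2]-W).ravel()
s=least_squares(f,[.45,.05,.6]); print(s.x, np.round(s.fun.reshape(-1,2)*1000,1))
T=np.array([back(p,*px(c),.0295)[:2] for c in tips])
d=(T-[(R(s.x[2])@l+s.x[:2]) for l in L[4:]])@R(s.x[2])
print("btn",np.arctan2(d[:,1],d[:,0]),np.hypot(*d.T))
print("camera h",-(np.array(p["R"]).T@p["t"]))
for l in L[4:]:print(R(s.x[2])@l+s.x[:2])
E
```

```text
[0.58378348 0.0746443  0.59000106] [[ 2.3  0.8]
 [ 0.9  1.8]
 [-1.2  1.1]
 [-0.7 -2.3]
 [ 0.1  0.2]
 [-0.2 -0.6]
 [-1.1 -1.1]
 [-0.1  0.1]]
btn [ 0.2231288  -0.22292797  0.13753469 -0.13799611] [0.03199064 0.03239054 0.03260721 0.0319089 ]
camera h [ 0.43873696 -0.00474992  0.97416376]
[ 0.57065417 -0.01718501]
[0.54506152 0.02103824]
[0.51946887 0.05926148]
[0.49387622 0.09748473]
```

Call:
step_arm(
  plan=[
    {"rz": -0.09, "claw": 1},
    {"rz": -0.09, "claw": 1},
    {"rz": -0.09, "claw": 1},
    {"rz": -0.09, "claw": 1},
    {"rz": -0.09, "claw": 1},
    {"rz": -0.09, "claw": 1},
    {"rz": -0.09, "claw": 1},
    {"rz": -0.09, "claw": 1},
    {"rz": -0.09, "claw": 1},
    {"rz": -0.09, "claw": 1},
  ],
  grip_force=5,
)

```text
$.plan[0]: bad value
```

Call:
step_arm(
  plan=[
    {"rz": -0.09, "claw": 1},
    {"rz": -0.09, "claw": 1},
    {"rz": -0.085, "claw": 1},
    {"claw": 1},
    {"claw": 1},
  ],
)

```text
$.plan[0]: bad value
```

Call:
step_arm(
  plan=[
    {"dx": 0, "dy": 0, "dz": 0, "rx": 0, "ry": 0, "rz": -0.09, "claw": 1},
    {"dx": 0, "dy": 0, "dz": 0, "rx": 0, "ry": 0, "rz": -0.09, "claw": 1},
    {"dx": 0, "dy": 0, "dz": 0, "rx": 0, "ry": 0, "rz": -0.09, "claw": 1},
    {"dx": 0, "dy": 0, "dz": 0, "rx": 0, "ry": 0, "rz": -0.09, "claw": 1},
    {"dx": 0, "dy": 0, "dz": 0, "rx": 0, "ry": 0, "rz": -0.09, "claw": 1},
    {"dx": 0, "dy": 0, "dz": 0, "rx": 0, "ry": 0, "rz": -0.09, "claw": 1},
    {"dx": 0, "dy": 0, "dz": 0, "rx": 0, "ry": 0, "rz": -0.09, "claw": 1},
    {"dx": 0, "dy": 0, "dz": 0, "rx": 0, "ry": 0, "rz": -0.09, "claw": 1},
    {"dx": 0, "dy": 0, "dz": 0, "rx": 0, "ry": 0, "rz": -0.09, "claw": 1},
    {"dx": 0, "dy": 0, "dz": 0, "rx": 0, "ry": 0, "rz": -0.09, "claw": 1},
  ],
  grip_force=5,
)

```text
time_s: 1.6
ee_pos: [0.1781, -0.5204, 0.2224]
eef_rot: [3.142, 0.0, 1.749]
force: [0.1, -0.4, -0.4]
grip_width: 0.0175
grip_force: 0.0
```

Call:
step_arm(
  plan=[
    {"dx": 0, "dy": 0, "dz": 0, "rx": 0, "ry": 0, "rz": -0.09, "claw": 1},
    {"dx": 0, "dy": 0, "dz": 0, "rx": 0, "ry": 0, "rz": -0.09, "claw": 1},
    {"dx": 0, "dy": 0, "dz": 0, "rx": 0, "ry": 0, "rz": -0.085, "claw": 1},
    {"dx": 0, "dy": 0, "dz": 0, "rx": 0, "ry": 0, "rz": 0, "claw": 1},
    {"dx": 0, "dy": 0, "dz": 0, "rx": 0, "ry": 0, "rz": 0, "claw": 1},
  ],
)

```text
time_s: 2.1
ee_pos: [0.1781, -0.5203, 0.2225]
eef_rot: [3.142, -0.0, 2.156]
force: [-0.1, 0.3, 0.5]
grip_width: 0.0007
grip_force: 0.0
```

Call:
step_arm(
  plan=[
    {"dx": 0.134, "dy": 0.448, "dz": 0, "rx": 0, "ry": 0, "rz": 0, "claw": 1},
    {"dx": 0.134, "dy": 0.448, "dz": 0, "rx": 0, "ry": 0, "rz": 0, "claw": 1},
    {"dx": 0.134, "dy": 0.448, "dz": 0, "rx": 0, "ry": 0, "rz": 0, "claw": 1},
    {"dx": 0.134, "dy": 0.448, "dz": 0, "rx": 0, "ry": 0, "rz": 0, "claw": 1},
    {"dx": 0.134, "dy": 0.448, "dz": 0, "rx": 0, "ry": 0, "rz": 0, "claw": 1},
    {"dx": 0.134, "dy": 0.448, "dz": 0, "rx": 0, "ry": 0, "rz": 0, "claw": 1},
    {"dx": 0.134, "dy": 0.448, "dz": 0, "rx": 0, "ry": 0, "rz": 0, "claw": 1},
    {"dx": 0.134, "dy": 0.448, "dz": 0, "rx": 0, "ry": 0, "rz": 0, "claw": 1},
    {"dx": 0.134, "dy": 0.448, "dz": 0, "rx": 0, "ry": 0, "rz": 0, "claw": 1},
    {"dx": 0, "dy": 0, "dz": 0, "rx": 0, "ry": 0, "rz": 0, "claw": 1},
  ],
)

```text
time_s: 3.1
ee_pos: [0.4487, -0.1925, 0.2225]
eef_rot: [3.141, -0.0, 2.161]
force: [-0.1, -1.4, 0.1]
grip_width: 0.0006
grip_force: 0.0
```

Call:
step_arm(
  plan=[
    {"dx": 0.125, "dy": 0.442, "dz": 0, "rx": 0, "ry": 0, "rz": 0, "claw": 1},
    {"dx": 0.125, "dy": 0.442, "dz": 0, "rx": 0, "ry": 0, "rz": 0, "claw": 1},
    {"dx": 0.125, "dy": 0.442, "dz": 0, "rx": 0, "ry": 0, "rz": 0, "claw": 1},
    {"dx": 0.125, "dy": 0.442, "dz": 0, "rx": 0, "ry": 0, "rz": 0, "claw": 1},
    {"dx": 0.125, "dy": 0.442, "dz": 0, "rx": 0, "ry": 0, "rz": 0, "claw": 1},
    {"dx": 0, "dy": 0, "dz": 0.4, "rx": 0, "ry": 0, "rz": 0, "claw": 1},
    {"dx": 0, "dy": 0, "dz": 0.4, "rx": 0, "ry": 0, "rz": 0, "claw": 1},
    {"dx": 0, "dy": 0, "dz": 0.4, "rx": 0, "ry": 0, "rz": 0, "claw": 1},
    {"dx": 0, "dy": 0, "dz": 0, "rx": 0, "ry": 0, "rz": 0, "claw": 1},
    {"dx": 0, "dy": 0, "dz": 0, "rx": 0, "ry": 0, "rz": 0, "claw": 1},
  ],
)

```text
time_s: 4.1
ee_pos: [0.5957, -0.0218, 0.1035]
eef_rot: [-3.142, 0.0, 2.158]
force: [-0.6, -0.2, 0.4]
grip_width: 0.0004
grip_force: 0.0
```

```bash
python3 - <<'E'
from station import telemetry, viewer
import cv2,numpy as np
print(telemetry.get_obs()["ee_pos"],telemetry.get_obs()["eef_rot"])
p=viewer.camera("scene"); a=p["img"][:,:,::-1]
cv2.imwrite("pics/s1.png",cv2.resize(a[130:250,160:300],None,fx=5,fy=5,interpolation=cv2.INTER_CUBIC))
R=np.array(p["R"]);t=np.array(p["t"])
for X in ([.5707,-.0172,.0315],[.5451,.021,.0315],[.5973,-.0175,.0255]):
    c=R@X+t; print((p["fx"]*c[0]/c[2]+p["cx"]-160)*5,(p["fy"]*c[1]/c[2]+p["cy"]-130)*5)
E
```

```text
[ 0.59568072 -0.02182706  0.10346241] [-3.14155278e+00  2.47353301e-05  2.15771914e+00]
505.4455323145396 256.8332641697667
478.0731110294559 296.8923142327469
484.1715718296541 243.30985214932255
```

View pics/s1.png

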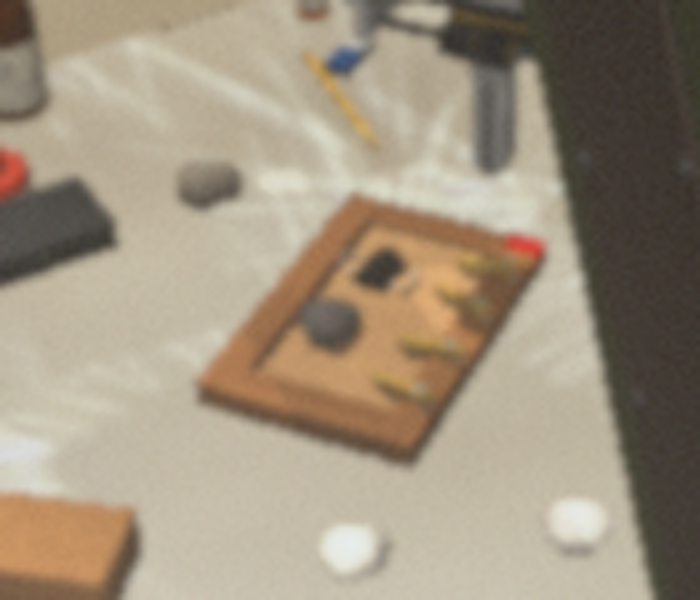

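The scene view shows the shut fingertips at crop (493,165), above the board beside the red shoe (525,247). The predicted pivots land within about 1 px of those seen, so the fit holds. I'm lowering the fingers beside button 1.

Call:
step_arm(
  plan=[
    {"dx": 0, "dy": 0.037, "dz": 0.2, "rx": 0, "ry": 0, "rz": 0, "claw": 1},
    {"dx": 0, "dy": 0, "dz": 0.2, "rx": 0, "ry": 0, "rz": 0, "claw": 1},
    {"dx": 0, "dy": 0, "dz": 0.1, "rx": 0, "ry": 0, "rz": 0, "claw": 1},
    {"dx": 0, "dy": 0, "dz": 0.08, "rx": 0, "ry": 0, "rz": 0, "claw": 1},
    {"dx": 0, "dy": 0, "dz": 0, "rx": 0, "ry": 0, "rz": 0, "claw": 1},
    {"dx": 0, "dy": 0, "dz": 0, "rx": 0, "ry": 0, "rz": 0, "claw": 1},
  ],
)

```text
time_s: 4.75
ee_pos: [0.599, -0.0194, 0.0455]
eef_rot: [3.141, 0.001, 2.16]
force: [0.2, -0.0, 0.1]
grip_width: 0.0005
grip_force: 0.0
```

Call:
step_arm(
  plan=[
    {"dx": 0, "dy": 0, "dz": 0.025, "rx": 0, "ry": 0, "rz": 0, "claw": 1},
    {"dx": 0.04, "dy": 0, "dz": 0, "rx": 0, "ry": 0, "rz": 0, "claw": 1},
    {"dx": 0.04, "dy": 0, "dz": 0, "rx": 0, "ry": 0, "rz": 0, "claw": 1},
    {"dx": 0.04, "dy": 0, "dz": 0, "rx": 0, "ry": 0, "rz": 0, "claw": 1},
    {"dx": 0.04, "dy": 0, "dz": 0, "rx": 0, "ry": 0, "rz": 0, "claw": 1},
    {"dx": 0.04, "dy": 0, "dz": 0, "rx": 0, "ry": 0, "rz": 0, "claw": 1},
    {"dx": 0.04, "dy": 0, "dz": 0, "rx": 0, "ry": 0, "rz": 0, "claw": 1},
    {"dx": 0.04, "dy": 0, "dz": 0, "rx": 0, "ry": 0, "rz": 0, "claw": 1},
    {"dx": 0.04, "dy": 0, "dz": 0, "rx": 0, "ry": 0, "rz": 0, "claw": 1},
    {"dx": 0.04, "dy": 0, "dz": 0, "rx": 0, "ry": 0, "rz": 0, "claw": 1},
  ],
)

```text
time_s: 5.75
ee_pos: [0.5783, 0.0109, 0.0419]
eef_rot: [-3.142, -0.0, 2.16]
force: [-0.4, -0.0, -1.3]
grip_width: 0.0005
grip_force: 0.1
```

Call:
step_arm(
  plan=[
    {"dx": 0.02, "dy": 0, "dz": 0, "rx": 0, "ry": 0, "rz": 0, "claw": 1},
    {"dx": 0, "dy": -0.02, "dz": 0, "rx": 0, "ry": 0, "rz": 0, "claw": 1},
    {"dx": 0, "dy": -0.02, "dz": 0, "rx": 0, "ry": 0, "rz": 0, "claw": 1},
    {"dx": 0, "dy": 0, "dz": 0, "rx": 0, "ry": 0, "rz": 0, "claw": 1},
  ],
)

```text
time_s: 6.15
ee_pos: [0.5739, 0.0098, 0.0419]
eef_rot: [-3.141, -0.0, 2.16]
force: [-0.6, -1.0, 0.4]
grip_width: 0.0002
grip_force: 0.1
```

```bash
python3 - <<'E'
from station import telemetry, viewer
import cv2,numpy as np
o=telemetry.get_obs();print(o["ee_pos"],o["force"])
a=viewer.camera("scene")["img"][150:235,190:290,::-1]; b=viewer.camera("top")["img"][125:235,170:300,::-1]
r=lambda i:cv2.resize(i,(400,int(400*i.shape[0]/i.shape[1])),interpolation=cv2.INTER_CUBIC)[:338]
cv2.imwrite("pics/s2.png",np.hstack([r(a),r(b)]))
E
```

```text
[0.57389336 0.00982872 0.0419396 ] [-0.56332216 -1.01772306  0.40605743]
```

View pics/s2.png

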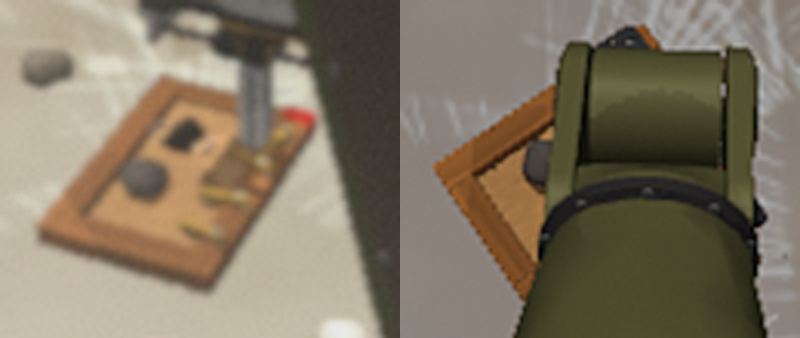

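The left half (scene) shows button 1 turned along the rail at (282,137), while buttons 2 to 4 still point over the board. The frame hasn't moved. I'm going on to button 2.

Call:
step_arm(
  plan=[
    {"dx": 0, "dy": 0.04, "dz": 0, "rx": 0, "ry": 0, "rz": 0, "claw": 1},
    {"dx": 0.05, "dy": 0, "dz": 0, "rx": 0, "ry": 0, "rz": 0, "claw": 1},
    {"dx": 0.05, "dy": 0, "dz": 0, "rx": 0, "ry": 0, "rz": 0, "claw": 1},
    {"dx": 0.05, "dy": 0, "dz": 0, "rx": 0, "ry": 0, "rz": 0, "claw": 1},
    {"dx": 0.05, "dy": 0, "dz": 0, "rx": 0, "ry": 0, "rz": 0, "claw": 1},
    {"dx": 0.05, "dy": 0, "dz": 0, "rx": 0, "ry": 0, "rz": 0, "claw": 1},
    {"dx": 0.05, "dy": 0, "dz": 0, "rx": 0, "ry": 0, "rz": 0, "claw": 1},
    {"dx": 0.05, "dy": 0, "dz": 0, "rx": 0, "ry": 0, "rz": 0, "claw": 1},
    {"dx": 0.05, "dy": 0, "dz": 0, "rx": 0, "ry": 0, "rz": 0, "claw": 1},
    {"dx": 0.05, "dy": 0, "dz": 0, "rx": 0, "ry": 0, "rz": 0, "claw": 1},
  ],
)

```text
time_s: 7.25
ee_pos: [0.5522, 0.0501, 0.042]
eef_rot: [3.142, -0.0, 2.16]
force: [0.4, -0.4, -0.4]
grip_width: 0.0006
grip_force: 0.1
```

Call:
step_arm(
  plan=[
    {"dx": 0, "dy": -0.02, "dz": 0, "rx": 0, "ry": 0, "rz": 0, "claw": 1},
    {"dx": 0, "dy": -0.02, "dz": 0, "rx": 0, "ry": 0, "rz": 0, "claw": 1},
    {"dx": 0, "dy": 0, "dz": 0, "rx": 0, "ry": 0, "rz": 0, "claw": 1},
    {"dx": 0, "dy": 0, "dz": 0, "rx": 0, "ry": 0, "rz": 0, "claw": 1},
  ],
)

```text
time_s: 7.65
ee_pos: [0.5491, 0.0473, 0.042]
eef_rot: [-3.142, -0.0, 2.159]
force: [0.1, -0.6, 0.5]
grip_width: 0.0004
grip_force: 0.0
```

```bash
python3 - <<'E'
from station import telemetry, viewer
import cv2,numpy as np
o=telemetry.get_obs();print(o["ee_pos"],o["force"])
d=o["ee_pos"][:2]-[.54506,.02104];s,c=np.sin(.59),np.cos(.59);print(d@[c,s],d@[-s,c])
a=viewer.camera("scene")["img"][150:235,190:290,::-1]
cv2.imwrite("pics/s3.png",cv2.resize(a,None,fx=6,fy=6,interpolation=cv2.INTER_CUBIC))
E
```

```text
[0.54907742 0.04728813 0.04195242] [ 0.06496391 -0.58167161  0.47745425]
0.017941669752960413 0.01957550275698766
```

View pics/s3.png

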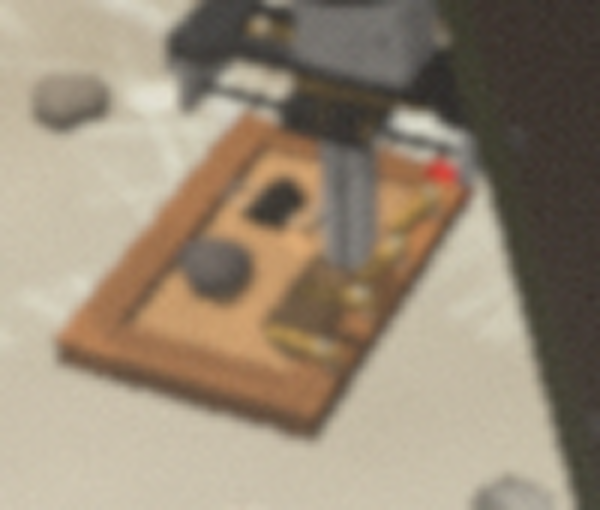

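Buttons 1 (418,205) and 2 (385,250) lie along the rail, and buttons 3 and 4 (300,345) still point over the board. The same sweep comes next, for button 3 and then button 4.

Call:
step_arm(
  plan=[
    {"dx": 0, "dy": 0.04, "dz": 0, "rx": 0, "ry": 0, "rz": 0, "claw": 1},
    {"dx": 0.051, "dy": 0, "dz": 0, "rx": 0, "ry": 0, "rz": 0, "claw": 1},
    {"dx": 0.051, "dy": 0, "dz": 0, "rx": 0, "ry": 0, "rz": 0, "claw": 1},
    {"dx": 0.051, "dy": 0, "dz": 0, "rx": 0, "ry": 0, "rz": 0, "claw": 1},
    {"dx": 0.051, "dy": 0, "dz": 0, "rx": 0, "ry": 0, "rz": 0, "claw": 1},
    {"dx": 0.051, "dy": 0, "dz": 0, "rx": 0, "ry": 0, "rz": 0, "claw": 1},
    {"dx": 0.051, "dy": 0, "dz": 0, "rx": 0, "ry": 0, "rz": 0, "claw": 1},
    {"dx": 0.051, "dy": 0, "dz": 0, "rx": 0, "ry": 0, "rz": 0, "claw": 1},
    {"dx": 0.051, "dy": 0, "dz": 0, "rx": 0, "ry": 0, "rz": 0, "claw": 1},
    {"dx": 0.051, "dy": 0, "dz": 0, "rx": 0, "ry": 0, "rz": 0, "claw": 1},
  ],
)

```text
time_s: 8.7
ee_pos: [0.5267, 0.0882, 0.042]
eef_rot: [3.142, 0.0, 2.16]
force: [0.3, -0.4, 1.4]
grip_width: 0.0006
grip_force: 0.1
```

Call:
step_arm(
  plan=[
    {"dx": 0, "dy": -0.02, "dz": 0, "rx": 0, "ry": 0, "rz": 0, "claw": 1},
    {"dx": 0, "dy": -0.02, "dz": 0, "rx": 0, "ry": 0, "rz": 0, "claw": 1},
    {"dx": 0, "dy": 0, "dz": 0, "rx": 0, "ry": 0, "rz": 0, "claw": 1},
    {"dx": 0, "dy": 0, "dz": 0, "rx": 0, "ry": 0, "rz": 0, "claw": 1},
  ],
)

```text
time_s: 9.1
ee_pos: [0.5236, 0.0855, 0.042]
eef_rot: [-3.142, 0.0, 2.159]
force: [-0.2, -0.1, 0.1]
grip_width: 0.0002
grip_force: 0.0
```

```bash
python3 - <<'E'
from station import telemetry, viewer
import cv2,numpy as np
o=telemetry.get_obs();print(o["ee_pos"],o["force"])
d=o["ee_pos"][:2]-[.51947,.05926];s,c=np.sin(.59),np.cos(.59);print(d@[c,s],d@[-s,c])
a=viewer.camera("scene")["img"][150:235,190:290,::-1]
cv2.imwrite("pics/s4.png",cv2.resize(a,None,fx=6,fy=6,interpolation=cv2.INTER_CUBIC))
E
```

```text
[0.52360382 0.0854502  0.04197004] [-0.18795866 -0.13214795  0.09907539]
0.01800616826669533 0.019462602271429243
```

View pics/s4.png

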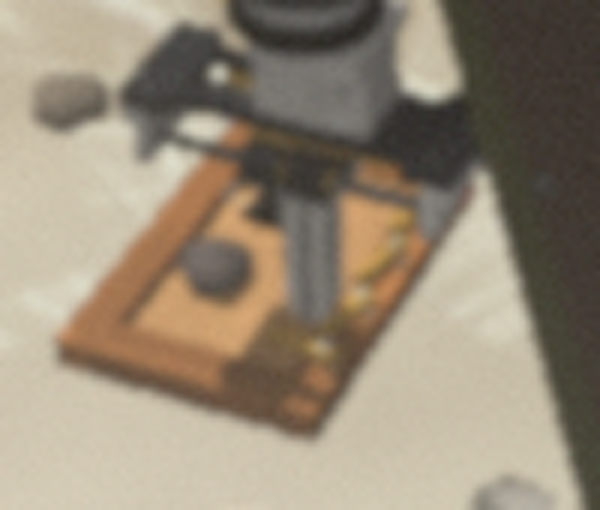

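Button 3 now lies along the rail at (345,310), and the frame and pebble haven't moved. I'm sweeping button 4, then lifting straight up and clearing away.

Call:
step_arm(
  plan=[
    {"dx": 0, "dy": 0.04, "dz": 0, "rx": 0, "ry": 0, "rz": 0, "claw": 1},
    {"dx": 0.051, "dy": 0, "dz": 0, "rx": 0, "ry": 0, "rz": 0, "claw": 1},
    {"dx": 0.051, "dy": 0, "dz": 0, "rx": 0, "ry": 0, "rz": 0, "claw": 1},
    {"dx": 0.051, "dy": 0, "dz": 0, "rx": 0, "ry": 0, "rz": 0, "claw": 1},
    {"dx": 0.051, "dy": 0, "dz": 0, "rx": 0, "ry": 0, "rz": 0, "claw": 1},
    {"dx": 0.051, "dy": 0, "dz": 0, "rx": 0, "ry": 0, "rz": 0, "claw": 1},
    {"dx": 0.051, "dy": 0, "dz": 0, "rx": 0, "ry": 0, "rz": 0, "claw": 1},
    {"dx": 0.051, "dy": 0, "dz": 0, "rx": 0, "ry": 0, "rz": 0, "claw": 1},
    {"dx": 0.051, "dy": 0, "dz": 0, "rx": 0, "ry": 0, "rz": 0, "claw": 1},
    {"dx": 0.051, "dy": 0, "dz": 0, "rx": 0, "ry": 0, "rz": 0, "claw": 1},
  ],
)

```text
time_s: 10.15
ee_pos: [0.5011, 0.1264, 0.0419]
eef_rot: [3.142, -0.0, 2.16]
force: [0.2, 0.4, 0.0]
grip_width: 0.0008
grip_force: 0.1
```

Call:
step_arm(
  plan=[
    {"dx": 0, "dy": -0.02, "dz": 0, "rx": 0, "ry": 0, "rz": 0, "claw": 1},
    {"dx": 0, "dy": -0.02, "dz": 0, "rx": 0, "ry": 0, "rz": 0, "claw": 1},
    {"dx": 0, "dy": 0, "dz": 0, "rx": 0, "ry": 0, "rz": 0, "claw": 1},
    {"dx": 0, "dy": 0, "dz": 0, "rx": 0, "ry": 0, "rz": 0, "claw": 1},
    {"dx": 0, "dy": 0.03, "dz": 0, "rx": 0, "ry": 0, "rz": 0, "claw": 1},
    {"dx": 0, "dy": 0.02, "dz": 0, "rx": 0, "ry": 0, "rz": 0, "claw": 1},
    {"dx": 0, "dy": 0, "dz": -0.2, "rx": 0, "ry": 0, "rz": 0, "claw": 1},
    {"dx": 0, "dy": 0, "dz": -0.4, "rx": 0, "ry": 0, "rz": 0, "claw": 1},
    {"dx": 0, "dy": 0, "dz": -0.4, "rx": 0, "ry": 0, "rz": 0, "claw": 1},
    {"dx": 0, "dy": 0, "dz": -0.4, "rx": 0, "ry": 0, "rz": 0, "claw": 1},
  ],
)

```text
time_s: 11.15
ee_pos: [0.5021, 0.1266, 0.1835]
eef_rot: [-3.141, -0.0, 2.16]
force: [-0.3, -0.1, 0.4]
grip_width: 0.0006
grip_force: 0.0
```

Call:
step_arm(
  plan=[
    {"dx": 0, "dy": -0.4, "dz": -0.2, "rx": 0, "ry": 0, "rz": 0, "claw": 1},
    {"dx": 0, "dy": -0.45, "dz": 0, "rx": 0, "ry": 0, "rz": 0, "claw": 1},
    {"dx": -0.2, "dy": -0.4, "dz": 0, "rx": 0, "ry": 0, "rz": 0, "claw": 1},
    {"dx": -0.4, "dy": -0.2, "dz": 0, "rx": 0, "ry": 0, "rz": 0, "claw": 1},
    {"dx": -0.4, "dy": -0.2, "dz": 0, "rx": 0, "ry": 0, "rz": 0, "claw": 1},
    {"dx": -0.4, "dy": -0.2, "dz": 0, "rx": 0, "ry": 0, "rz": 0, "claw": 1},
    {"dx": -0.4, "dy": -0.2, "dz": 0, "rx": 0, "ry": 0, "rz": 0, "claw": 1},
    {"dx": -0.4, "dy": -0.2, "dz": 0, "rx": 0, "ry": 0, "rz": 0, "claw": 1},
    {"dx": 0, "dy": 0, "dz": 0, "rx": 0, "ry": 0, "rz": 0, "claw": 1},
    {"dx": 0, "dy": 0, "dz": 0, "rx": 0, "ry": 0, "rz": 0, "claw": 1},
  ],
)

```text
time_s: 12.15
ee_pos: [0.4372, -0.1818, 0.2016]
eef_rot: [-3.141, -0.001, 2.158]
force: [0.4, 0.6, 0.6]
grip_width: 0.0005
grip_force: 0.0
```

```bash
python3 - <<'E'
from station import telemetry, viewer
import cv2,numpy as np
o=telemetry.get_obs();print(o["time_s"],o["ee_pos"],o["force"])
r=lambda i:cv2.resize(i,(400,340),interpolation=cv2.INTER_CUBIC)
a=viewer.camera("scene")["img"][150:235,190:290,::-1]; b=viewer.camera("top")["img"][125:235,170:300,::-1]
cv2.imwrite("pics/s5.png",np.hstack([r(a),r(b)]))
E
```

```text
12.15 [ 0.4372077  -0.18181813  0.2016317 ] [0.42130585 0.60186225 0.55118947]
```

View pics/s5.png

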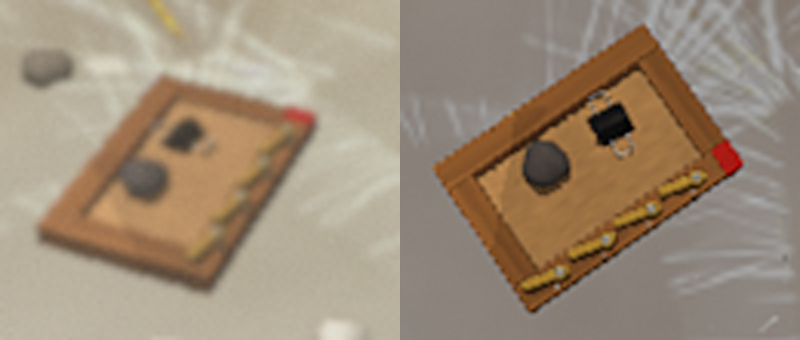

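All four buttons lie near the rail, with top-view tips at about (662,192), (617,220), (572,251) and (524,287). The frame, pebble and clip are in place. The bars look a bit short of the stop, so I'm measuring their angles.

```bash
python3 - <<'E'
from station import viewer
import cv2,numpy as np
from h import *
p=viewer.camera("top"); hsv=cv2.cvtColor(p["img"],cv2.COLOR_RGB2HSV)
s,c=np.sin(.59),np.cos(.59); C=np.array([.58378,.07464])
P=np.array([[-62,y] for y in(-69,-23,23,69)])/1e3
m=(hsv[...,0]>=19)&(hsv[...,0]<=32)&(hsv[...,1]>120)&(hsv[...,2]>80)
v,u=np.nonzero(m)
w=np.array([back(p,a,b,.0295)[:2] for a,b in zip(u,v)])-C
f=np.c_[w@[c,s],w@[-s,c]]
for q in P:
    d=(f-q)[(abs(f-q)[:,0]<.025)&((f-q)[:,1]>-.011)&((f-q)[:,1]<.037)]
    e=d-d.mean(0); vx=np.linalg.svd(e,full_matrices=False)[2][0]; far=d[d[:,1]>.02].mean(0)
    print(len(d),"pca",np.arctan2(*(vx*np.sign(vx[1]))[::-1]),"far",far*1e3,np.arctan2(far[1],far[0]))
E
```

```text
50 pca 1.3335702826579794 far [ 6.62475123 26.59623589] 1.3266780407189935
42 pca 1.3327455458795494 far [ 6.1844698  26.69301528] 1.343124683114868
51 pca 1.3638003157080019 far [ 6.12582369 26.27964148] 1.3417842735629042
48 pca 1.2894849086896336 far [ 6.96027391 26.94730361] 1.3180287490236082
```

The bars stand at about 1.33 rad. That is past 1.25, but the margin is thin, so I'll go back and nudge each one about 4 mm further toward the rail.

Call:
step_arm(
  plan=[
    {"dx": 0.165, "dy": 0.457, "dz": 0, "rx": 0, "ry": 0, "rz": 0, "claw": 1},
    {"dx": 0.165, "dy": 0.457, "dz": 0, "rx": 0, "ry": 0, "rz": 0, "claw": 1},
    {"dx": 0.165, "dy": 0.457, "dz": 0, "rx": 0, "ry": 0, "rz": 0, "claw": 1},
    {"dx": 0.165, "dy": 0.457, "dz": 0, "rx": 0, "ry": 0, "rz": 0, "claw": 1},
    {"dx": 0.165, "dy": 0.457, "dz": 0, "rx": 0, "ry": 0, "rz": 0, "claw": 1},
    {"dx": 0, "dy": 0, "dz": 0.4, "rx": 0, "ry": 0, "rz": 0, "claw": 1},
    {"dx": 0, "dy": 0, "dz": 0.4, "rx": 0, "ry": 0, "rz": 0, "claw": 1},
    {"dx": 0, "dy": 0, "dz": 0.4, "rx": 0, "ry": 0, "rz": 0, "claw": 1},
    {"dx": 0, "dy": 0, "dz": 0, "rx": 0, "ry": 0, "rz": 0, "claw": 1},
    {"dx": 0, "dy": 0, "dz": 0, "rx": 0, "ry": 0, "rz": 0, "claw": 1},
  ],
)

```text
time_s: 13.3
ee_pos: [0.5817, 0.015, 0.0831]
eef_rot: [3.141, 0.0, 2.161]
force: [0.2, 0.4, 0.6]
grip_width: 0.0005
grip_force: 0.0
```

Call:
step_arm(
  plan=[
    {"dx": 0, "dy": 0, "dz": 0.2, "rx": 0, "ry": 0, "rz": 0, "claw": 1},
    {"dx": 0, "dy": 0, "dz": 0.15, "rx": 0, "ry": 0, "rz": 0, "claw": 1},
    {"dx": 0, "dy": 0, "dz": 0.055, "rx": 0, "ry": 0, "rz": 0, "claw": 1},
    {"dx": 0, "dy": 0, "dz": 0, "rx": 0, "ry": 0, "rz": 0, "claw": 1},
    {"dx": 0, "dy": -0.05, "dz": 0, "rx": 0, "ry": 0, "rz": 0, "claw": 1},
    {"dx": 0, "dy": -0.03, "dz": 0, "rx": 0, "ry": 0, "rz": 0, "claw": 1},
    {"dx": 0, "dy": -0.03, "dz": 0, "rx": 0, "ry": 0, "rz": 0, "claw": 1},
    {"dx": 0, "dy": -0.02, "dz": 0, "rx": 0, "ry": 0, "rz": 0, "claw": 1},
    {"dx": 0, "dy": 0, "dz": 0, "rx": 0, "ry": 0, "rz": 0, "claw": 1},
    {"dx": 0, "dy": 0, "dz": 0, "rx": 0, "ry": 0, "rz": 0, "claw": 1},
  ],
)

```text
time_s: 14.3
ee_pos: [0.5708, 0.007, 0.0416]
eef_rot: [3.141, 0.0, 2.16]
force: [-0.1, 0.8, 0.1]
grip_width: 0.0005
grip_force: 0.1
```

Call:
step_arm(
  plan=[
    {"dx": 0, "dy": 0.06, "dz": 0, "rx": 0, "ry": 0, "rz": 0, "claw": 1},
    {"dx": 0, "dy": 0.06, "dz": 0, "rx": 0, "ry": 0, "rz": 0, "claw": 1},
    {"dx": 0.15, "dy": 0, "dz": 0, "rx": 0, "ry": 0, "rz": 0, "claw": 1},
    {"dx": 0.16, "dy": 0, "dz": 0, "rx": 0, "ry": 0, "rz": 0, "claw": 1},
    {"dx": 0.15, "dy": 0, "dz": 0, "rx": 0, "ry": 0, "rz": 0, "claw": 1},
    {"dx": 0, "dy": -0.04, "dz": 0, "rx": 0, "ry": 0, "rz": 0, "claw": 1},
    {"dx": 0, "dy": -0.03, "dz": 0, "rx": 0, "ry": 0, "rz": 0, "claw": 1},
    {"dx": 0, "dy": -0.03, "dz": 0, "rx": 0, "ry": 0, "rz": 0, "claw": 1},
    {"dx": 0, "dy": -0.02, "dz": 0, "rx": 0, "ry": 0, "rz": 0, "claw": 1},
    {"dx": 0, "dy": 0, "dz": 0, "rx": 0, "ry": 0, "rz": 0, "claw": 1},
  ],
)

```text
time_s: 15.3
ee_pos: [0.5451, 0.0448, 0.0415]
eef_rot: [3.142, 0.0, 2.159]
force: [0.6, -0.0, 0.3]
grip_width: 0.0005
grip_force: 0.0
```

Call:
step_arm(
  plan=[
    {"dx": 0, "dy": 0.06, "dz": 0, "rx": 0, "ry": 0, "rz": 0, "claw": 1},
    {"dx": 0, "dy": 0.06, "dz": 0, "rx": 0, "ry": 0, "rz": 0, "claw": 1},
    {"dx": 0.15, "dy": 0, "dz": 0, "rx": 0, "ry": 0, "rz": 0, "claw": 1},
    {"dx": 0.16, "dy": 0, "dz": 0, "rx": 0, "ry": 0, "rz": 0, "claw": 1},
    {"dx": 0.15, "dy": 0, "dz": 0, "rx": 0, "ry": 0, "rz": 0, "claw": 1},
    {"dx": 0, "dy": -0.04, "dz": 0, "rx": 0, "ry": 0, "rz": 0, "claw": 1},
    {"dx": 0, "dy": -0.03, "dz": 0, "rx": 0, "ry": 0, "rz": 0, "claw": 1},
    {"dx": 0, "dy": -0.03, "dz": 0, "rx": 0, "ry": 0, "rz": 0, "claw": 1},
    {"dx": 0, "dy": -0.02, "dz": 0, "rx": 0, "ry": 0, "rz": 0, "claw": 1},
    {"dx": 0, "dy": 0, "dz": 0, "rx": 0, "ry": 0, "rz": 0, "claw": 1},
  ],
)

```text
time_s: 16.3
ee_pos: [0.5196, 0.083, 0.0415]
eef_rot: [3.142, 0.0, 2.159]
force: [-0.9, 0.1, -1.0]
grip_width: 0.0007
grip_force: 0.0
```

Call:
step_arm(
  plan=[
    {"dx": 0, "dy": 0.06, "dz": 0, "rx": 0, "ry": 0, "rz": 0, "claw": 1},
    {"dx": 0, "dy": 0.06, "dz": 0, "rx": 0, "ry": 0, "rz": 0, "claw": 1},
    {"dx": 0.15, "dy": 0, "dz": 0, "rx": 0, "ry": 0, "rz": 0, "claw": 1},
    {"dx": 0.16, "dy": 0, "dz": 0, "rx": 0, "ry": 0, "rz": 0, "claw": 1},
    {"dx": 0.15, "dy": 0, "dz": 0, "rx": 0, "ry": 0, "rz": 0, "claw": 1},
    {"dx": 0, "dy": -0.04, "dz": 0, "rx": 0, "ry": 0, "rz": 0, "claw": 1},
    {"dx": 0, "dy": -0.03, "dz": 0, "rx": 0, "ry": 0, "rz": 0, "claw": 1},
    {"dx": 0, "dy": -0.03, "dz": 0, "rx": 0, "ry": 0, "rz": 0, "claw": 1},
    {"dx": 0, "dy": -0.02, "dz": 0, "rx": 0, "ry": 0, "rz": 0, "claw": 1},
    {"dx": 0, "dy": 0, "dz": 0, "rx": 0, "ry": 0, "rz": 0, "claw": 1},
  ],
)

```text
time_s: 17.3
ee_pos: [0.494, 0.1213, 0.0415]
eef_rot: [3.142, 0.0, 2.159]
force: [-0.5, -0.1, -0.2]
grip_width: 0.0003
grip_force: 0.0
```

Call:
step_arm(
  plan=[
    {"dx": 0, "dy": 0.05, "dz": 0, "rx": 0, "ry": 0, "rz": 0, "claw": 1},
    {"dx": 0, "dy": 0.05, "dz": 0, "rx": 0, "ry": 0, "rz": 0, "claw": 1},
    {"dx": 0, "dy": 0, "dz": 0, "rx": 0, "ry": 0, "rz": 0, "claw": 1},
    {"dx": 0, "dy": 0, "dz": -0.3, "rx": 0, "ry": 0, "rz": 0, "claw": 1},
    {"dx": 0, "dy": 0, "dz": -0.4, "rx": 0, "ry": 0, "rz": 0, "claw": 1},
    {"dx": 0, "dy": 0, "dz": -0.4, "rx": 0, "ry": 0, "rz": 0, "claw": 1},
    {"dx": 0, "dy": 0, "dz": -0.4, "rx": 0, "ry": 0, "rz": 0, "claw": 1},
  ],
)

```text
time_s: 18.0
ee_pos: [0.5021, 0.1273, 0.193]
eef_rot: [-3.141, -0.0, 2.16]
force: [0.9, -0.4, 0.5]
grip_width: 0.0005
grip_force: 0.0
```

Call:
step_arm(
  plan=[
    {"dx": 0, "dy": -0.4, "dz": -0.2, "rx": 0, "ry": 0, "rz": 0, "claw": 1},
    {"dx": 0, "dy": -0.45, "dz": 0, "rx": 0, "ry": 0, "rz": 0, "claw": 1},
    {"dx": -0.2, "dy": -0.4, "dz": 0, "rx": 0, "ry": 0, "rz": 0, "claw": 1},
    {"dx": -0.4, "dy": -0.2, "dz": 0, "rx": 0, "ry": 0, "rz": 0, "claw": 1},
    {"dx": -0.4, "dy": -0.2, "dz": 0, "rx": 0, "ry": 0, "rz": 0, "claw": 1},
    {"dx": -0.4, "dy": -0.2, "dz": 0, "rx": 0, "ry": 0, "rz": 0, "claw": 1},
    {"dx": -0.4, "dy": -0.2, "dz": 0, "rx": 0, "ry": 0, "rz": 0, "claw": 1},
    {"dx": -0.4, "dy": -0.2, "dz": 0, "rx": 0, "ry": 0, "rz": 0, "claw": 1},
    {"dx": 0, "dy": 0, "dz": 0, "rx": 0, "ry": 0, "rz": 0, "claw": 1},
    {"dx": 0, "dy": 0, "dz": 0, "rx": 0, "ry": 0, "rz": 0, "claw": 1},
  ],
)

```text
time_s: 19.0
ee_pos: [0.4373, -0.1811, 0.2111]
eef_rot: [-3.141, -0.001, 2.158]
force: [0.3, 0.6, -1.2]
grip_width: 0.0007
grip_force: 0.0
```

```bash
python3 - <<'E'
from station import viewer,telemetry
import cv2,numpy as np
from h import *
o=telemetry.get_obs();print(o["time_s"],o["ee_pos"])
p=viewer.camera("top"); hsv=cv2.cvtColor(p["img"],cv2.COLOR_RGB2HSV)
cv2.imwrite("pics/s6.png",cv2.resize(p["img"][120:240,165:305,::-1],None,fx=5,fy=5,interpolation=cv2.INTER_CUBIC))
s,c=np.sin(.59),np.cos(.59); C=np.array([.58378,.07464])
m=(hsv[...,0]>=19)&(hsv[...,0]<=32)&(hsv[...,1]>120)&(hsv[...,2]>80)
v,u=np.nonzero(m)
w=np.array([back(p,a,b,.0295)[:2] for a,b in zip(u,v)])-C
f=np.c_[w@[c,s],w@[-s,c]]
for y in(-69,-23,23,69):
    d=f-np.array([-62,y])/1e3; d=d[(abs(d[:,0])<.025)&(d[:,1]>-.011)&(d[:,1]<.037)]
    vx=np.linalg.svd(d-d.mean(0),full_matrices=False)[2][0]; far=d[d[:,1]>.02].mean(0)
    print(np.arctan2(*(vx*np.sign(vx[1]))[::-1]),np.arctan2(far[1],far[0]))
E
```

```text
19.0 [ 0.43728703 -0.18107749  0.21108493]
1.500825866306815 1.4980683560400025
1.4908935154720004 1.4878629862691006
1.490570497712774 1.506491077008505
1.4753886279216717 1.5126439998779857
```

View pics/s6.png

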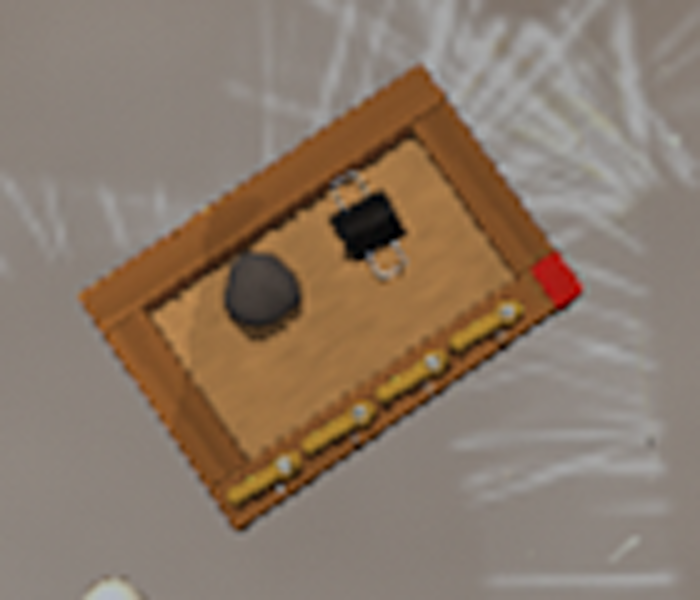

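All four buttons now lie along the rail at about 1.49 rad, from (508,313) to (286,465). The frame, pebble (262,292) and clip (367,225) are unmoved and the arm is clear.

```bash
python3 -c "
from station import hand_in
print(hand_in())"
```

```text
the job is handed in; nothing more can be done
None
```

I pushed all four turn buttons off the board in order from the red corner. They measure about 1.49 rad in the last picture, with the frame, pebble and clip unmoved, and I handed the job in at about 19 s; no verdict was shown.

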